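Start the holding timers of three filled containers, in order

TASK

Three batches of vegetables have been set out, each with a kitchen timer standing in front of it, on the robot's side. Start the timers in the order the batches were filled by pressing the round key on top, gently and all the way down so that it stays down: first the timer of the long pan of courgettes, then that of the round pot of tomatoes, then that of the square tub of onions. Leave the key of the empty pan's timer up, do not pick up or push aside the timers, and leave everything else where it stands.

Things in the scene. Friction and masses are not known exactly. Their poses are not given: they have to be found in the camera images.
- pan_courgette: Long steel pan, 176 x 108 mm, 65 mm high (its contents reach 75 mm), holding three whole courgettes laid lengthwise; fixed. Origin: centre of its underside, on the table; its x axis runs lengthwise, away from the robot; its -x end faces the robot.
- pot_round: Round steel pot, 130 mm across, 70 mm high (its contents reach 80 mm), holding five tomatoes; fixed. Origin: centre of its underside; its -x side faces the robot.
- tub_square: Square white plastic tub, 124 x 124 mm, 70 mm high, holding four onions; fixed. Origin: centre of its underside; its -x side faces the robot.
- pan_empty: Long steel pan like the courgette pan (176 x 108 x 65 mm), but empty; fixed. Origin: centre of its underside; its -x end faces the robot.
- timer_courgette: Kitchen timer that goes with the long pan of courgettes: it stands loose on the table in front of that container, on the robot's side, about 15 to 40 mm clear of it. Grey housing 64 x 64 x 32 mm, 200 to 325 g, with a dark display on its -x side and a large round white key on top. All four timers look alike. Origin: centre of its underside; z up.
- timer_round: Kitchen timer that goes with the round pot of tomatoes: it stands loose on the table in front of that container, on the robot's side, about 15 to 40 mm clear of it. Grey housing 64 x 64 x 32 mm, 200 to 325 g, with a dark display on its -x side and a large round white key on top. All four timers look alike. Origin: centre of its underside; z up.
- timer_square: Kitchen timer that goes with the square tub of onions: it stands loose on the table in front of that container, on the robot's side, about 15 to 40 mm clear of it. Grey housing 64 x 64 x 32 mm, 200 to 325 g, with a dark display on its -x side and a large round white key on top. All four timers look alike. Origin: centre of its underside; z up.
- timer_empty: Kitchen timer that goes with the empty long pan: it stands loose on the table in front of that container, on the robot's side, about 15 to 40 mm clear of it. Grey housing 64 x 64 x 32 mm, 200 to 325 g, with a dark display on its -x side and a large round white key on top. All four timers look alike. Origin: centre of its underside; z up.
- key_courgette_top (a point): Centre of the top face of the round white key of timer_courgette (moves with the key). The key is 40 mm across, at the middle of the timer; its top is 44 mm above the table when up and 37 mm when fully down (5 mm proud of the housing).
- key_courgette (a joint): How far the key of timer_courgette has been pressed down, m: 0 up (timer off), 0.007 fully down (timer running). It takes about 3 N and has no spring: it stays where it is left.
- key_round_top (a point): Centre of the top face of the round white key of timer_round (moves with the key). The key is 40 mm across, at the middle of the timer; its top is 44 mm above the table when up and 37 mm when fully down (5 mm proud of the housing).
- key_round (a joint): How far the key of timer_round has been pressed down, m: 0 up (timer off), 0.007 fully down (timer running). It takes about 3 N and has no spring: it stays where it is left.
- key_square_top (a point): Centre of the top face of the round white key of timer_square (moves with the key). The key is 40 mm across, at the middle of the timer; its top is 44 mm above the table when up and 37 mm when fully down (5 mm proud of the housing).
- key_square (a joint): How far the key of timer_square has been pressed down, m: 0 up (timer off), 0.007 fully down (timer running). It takes about 3 N and has no spring: it stays where it is left.
- key_empty_top (a point): Centre of the top face of the round white key of timer_empty (moves with the key). The key is 40 mm across, at the middle of the timer; its top is 44 mm above the table when up and 37 mm when fully down (5 mm proud of the housing).
- key_empty (a joint): How far the key of timer_empty has been pressed down, m: 0 up (timer off), 0.007 fully down (timer running). It takes about 3 N and has no spring: it stays where it is left.
- shaker: White shaker jar with steel cap, 48 mm across, 85 mm tall, standing between the two middle timers; loose. Origin: centre of its underside.
- spatula: Black-handled spatula lying on the table near the robot; loose. Origin: on its handle line.
- cup: Steel cup, 76 mm across, 75 mm tall, near the robot on its left; loose. Origin: centre of its underside.
- pepper: Yellow bell pepper, about 80 mm across, 79 mm tall, near the robot, a little left of straight ahead; loose. Origin: centre of its underside.
- courgette: Courgette, 42 mm thick, about 190 mm long, lying on the table to the left of the timers; loose. Origin: centre of its underside.
- oil: Green oil bottle, 60 mm across, 170 mm tall, to the left of the containers; loose. Origin: centre of its underside.
- bowl: Steel bowl, 150 mm across, 60 mm tall, to the right of the containers; loose. Origin: centre of its underside.
Things that resemble listed ones, but are neither listed nor needed, are in the scene too. Leave any green or pink look-alike of the timer_square alone.

How it is judged (in metres and radians):
On the way, in this order (a step that is already met when the one before it is completed fails the run):
1. the key of the timer of the long pan of courgettes is pressed down (value of joint key_courgette above 0.0055 m), for 0.1 s.
2. the key of the timer of the round pot of tomatoes is pressed down (value of joint key_round above 0.0055 m), for 0.1 s.
3. the key of the timer of the square tub of onions is pressed down (value of joint key_square above 0.0055 m), for 0.1 s.
At the end, for the whole second after the job is handed in: The keys of the courgette, tomato and onion timers are down (at least 5.5 of 7 mm), the empty pan's timer key is up (within 1.5 mm), and all four timers stand upright and at rest within 20 mm of where they began (value of joint each of key_courgette, key_round, key_square above 0.0055 m and value of joint key_empty below 0.0015 m and distance of each of timer_courgette, timer_round, timer_square, timer_empty from where it was at the start of the episode below 0.02 m and angle between each of timer_courgette, timer_round, timer_square, timer_empty's own z axis and vertical below 0.05 rad and linear speed of each of timer_courgette, timer_round, timer_square, timer_empty below 0.02 m/s); the robot touches nothing.
It fails at once if the key of the empty pan's timer is pressed by more than 3 mm (value of joint key_empty above 0.003 m).
It fails at once if a timer is pressed harder than 25 N (contact force between any of the fingers, the arm and timer_courgette above 25 N or contact force between any of the fingers, the arm and timer_round above 25 N or contact force between any of the fingers, the arm and timer_square above 25 N or contact force between any of the fingers, the arm and timer_empty above 25 N).
It fails at once if a timer is lifted by more than 8 mm (height (world z) of any of timer_courgette, timer_round, timer_square, timer_empty above 0.008 m).
It fails at once if a timer is pushed more than 25 mm from its place (distance of any of timer_courgette, timer_round, timer_square, timer_empty from where it was at the start of the episode above 0.025 m).
It fails at once if a bystander is moved by more than 25 mm (distance of any of shaker, spatula, cup, pepper, courgette, oil, bowl from where it was at the start of the episode above 0.025 m).
It also fails if it takes over 48 s, if anything falls off the work surface, if the arm or the gripper's body presses on something with over 40 N, if the wrist force passes 120 N, or if a joint passes its speed limit or range.

ROBOT

A 6-joint arm with a two-finger parallel gripper is mounted at the origin on the work surface. World frame = base frame: x ahead of the robot, y to its left, z up, the work surface at z = 0. Lengths are in mm, angles in rad, forces in N, time in s.
With the tool pointing down it reaches from about 275 to 1000 mm from the base axis. Payload 8.4 kg.
Tool frame: the origin (TCP) lies between the finger pads; the fingertips stand r.tips_ahead ahead of it and the grasp point (between the pads) lies 6 mm ahead of it (r.tips_ahead is the distance from the TCP to the fingertips, in mm); z points along the fingers, y is the line along which they close (so a half turn about z gives the same grasp; the last joint's range is limited). The gripper opens to 85 mm and grips with 20 to 120 N. Pads are 22 mm wide; open, the fingers measure 114 mm over their backs; the gripper's body (76 mm by 85 mm) begins 54 mm behind the grasp point. The pads swing forward as they close: fully open they stand 13 mm farther back than shut.
Start: joints at [1.333, 0.353, 1.633, -0, 1.155, -0.002], TCP at [146.011, 607.708, 256.281] pointing down, gripper open.
Joint ranges: [-2.63, 2.63], [-0.92, 2.1], [0.06, 2.66], [-1.3, 4.44], [0, 2.69], [-3.02, 3.02]. Speed limits (rad/s): [2.22, 2.22, 2.79, 3.14, 3.14, 3.14].

INTERFACE

Orientations are given as [roll, pitch, yaw] about the fixed x, y, z axes, in that order (R = Rz(yaw) Ry(pitch) Rx(roll)).
In Python, from rig import r gives the robot as it stands.
- The arm moves only by the tool carry_out, never from a script. Its arguments are lists of equal length, an entry for each row: "delta_pos": the shift along the tool's x, y, z in m, a list of three; "rot": the turn, a rotation vector about the tool's x, y, z in degrees, a list of three. A call has 1 to 8 rows; each row is the pose to reach, as a shift and turn from the pose commanded when the call began, along the tool's axes at that moment; what a row does not reach only later rows make up. A row lasts 1/8 s, in which the tool goes at most 62.5 mm and 10.7 degrees, less where a joint would pass 70% of its speed; a pose out of reach is approached as far as the arm can. A call with a gripper value outside its range is refused whole. "claw" is the finger opening in m, from 0 to 0.0854, set as the call begins (left out, the last holds). The fingers move at their own pace and stop on an object; "grip_force" is the grip in N (left out, the last holds). Time passes only in rows, so rows that repeat a pose let the fingers close. It gives the time, the measured TCP pose, the force, the opening and the grip force at its end, in the units of the state.
- r.sense(): the state, without advancing time (a new reading comes with each control period).
- r.grab_frame(name): name is "side" or "top"; returns the picture (400x640x3 uint8, blue, green, red); there is no depth.
- r.camera_info(name): a dict with "fx", "fy", "cx", "cy" (pixels), "pose" (4x4, takes a point from camera to world coordinates). Camera axes: x right, y down, z forward; pixel columns grow to the right and rows downward; lengths in mm; the calibration is good to about 2 mm. A picture is of the moment at which its call begins. camera_info takes no time and is no camera call.
- r.sign_off(): hands the job in; it is judged then, once.
Trained networks look in the newest picture that a camera, given by its name, has taken for a name from the list of things; names that differ only in an ending like _2 or _b are one class to them, and where a whole thing is asked for, a point or a joint stands for the part that bears it (a point fixed in the world has none). Each returns a list of dicts, best first, with "p" (0 to 1); they miss things now and then, are a little off and sometimes report something else, mostly with a low value. They report only what shows in the picture. A call takes as long as a camera call. They do not tell look-alikes from the thing itself.
- r.recognise(thing, camera): "box" ([left, top, right, bottom] in pixels, round what is visible of it).
- r.cut_out(thing, camera): "mask" (400x640 bool, what is visible of it) and "box" ([left, top, right, bottom] in pixels, round what is visible of it).
The state is a dict: "clock": time; "qpos": joint angles; "qvel": joint speeds; "joint_efforts": joint torques, N m; "eef_pos": TCP position; "tcp_rot": TCP orientation; "contact_force": force on the tool from outside, world axes, zero at the start; "wrist_torque": the same for the moment, N m; "opening": opening from 0.0 (shut) to 1.0 (fully open); "grasp_force": force on a finger pad.
Only numpy, scipy, OpenCV 4.12 (cv2) and the standard library are available. Lean on these libraries where they do the work, as an engineer would, in place of code of your own. Each camera call takes 0.05 s, during which the arm holds its last target. There are 200 camera calls.

## Working session

There is one attempt and no reset: what is moved stays moved. The work goes in short steps, Python scripts to look and compute and a tool call to move; the robot and the scene stay as the last step left them, time stands still between calls to the robot, and variables do not carry over. Pictures are saved under pics/ and viewed, at most 10 in all, crops included, and the job is handed in when it is done.

Besides the shell and the picture viewer there is one more tool, called in YAML: its name, and indented under it one key for each argument. carry_out: Moves the arm, as the interface text tells. Its arguments: {"type":"object","properties":{"delta_pos":{"type":"array","items":{"type":"array","items":{"type":"number"}}},"rot":{"type":"array","items":{"type":"array","items":{"type":"number"}}},"claw":{"type":"number"},"grip_force":{"type":"number"}},"required":["delta_pos","rot"]}

```bash
mkdir -p pics; python3 - <<'E'
from rig import r
import cv2
for n in("top","side"):
    cv2.imwrite(f"pics/{n}0.png",r.grab_frame(n)); c=r.camera_info(n); print(n,c)
    for t in("timer_square","key_square_top","pan_courgette","pot_round","tub_square","pan_empty"):
        print(t,[(round(d["p"],2),[round(float(v)) for v in d["box"]]) for d in r.recognise(t,n)])
print(r.tips_ahead,r.sense())
E
```

```text
top {'fx': 473.69312124342065, 'fy': 473.69312124342065, 'cx': 314.9802851064763, 'cy': 198.16157515051114, 'pose': array([[-1.36713962e-04, -9.89609205e-01,  1.43783177e-01,
         2.21070971e+02],
       [-9.99837407e-01, -2.45738058e-03, -1.78639687e-02,
         2.98433826e+01],
       [ 1.80316779e-02, -1.43762241e-01, -9.89447966e-01,
         1.66935663e+03],
       [ 0.00000000e+00,  0.00000000e+00,  0.00000000e+00,
         1.00000000e+00]])}
timer_square [(0.82, [209, 192, 237, 220]), (0.82, [137, 184, 160, 204]), (0.72, [134, 222, 155, 242]), (0.7, [335, 179, 354, 202]), (0.67, [217, 161, 233, 182]), (0.58, [175, 248, 199, 269]), (0.19, [263, 129, 295, 179])]
key_square_top [(0.62, [137, 188, 156, 203]), (0.57, [215, 196, 227, 209]), (0.44, [216, 164, 230, 176]), (0.42, [136, 225, 150, 235]), (0.16, [174, 138, 198, 162])]
pan_courgette [(0.93, [264, 127, 294, 181])]
pot_round [(0.89, [381, 130, 421, 167]), (0.64, [333, 182, 354, 198]), (0.37, [271, 187, 299, 209])]
tub_square [(0.83, [203, 117, 245, 162])]
pan_empty [(0.86, [331, 120, 367, 176])]
side {'fx': 383.03642727
[... 885 characters left out ...]
.7, 'qpos': array([ 1.33263532e+00,  3.53020127e-01,  1.63337912e+00, -4.49373190e-06,
        1.15518495e+00, -2.40399273e-03]), 'qvel': array([-2.72001142e-04,  8.41480256e-04, -7.12248601e-05, -2.45148561e-04,
        1.99267152e-03,  1.84231763e-03]), 'joint_efforts': array([ 3.28571696e-03, -6.05012870e+01, -3.42394280e+01, -1.13801525e-04,
        1.31880854e-03, -7.69424264e-05]), 'eef_pos': array([145.99499257, 607.72813531, 256.27733565]), 'tcp_rot': array([3.14158421e+00, 4.13149463e-06, 2.90583746e+00]), 'contact_force': array([ 1.02261355, -0.5746727 , -0.01470914]), 'wrist_torque': array([-0.02691367, -0.01310174,  0.04584669]), 'grasp_force': 0.0, 'opening': 0.9998048986028528}
```

View pics/top0.png

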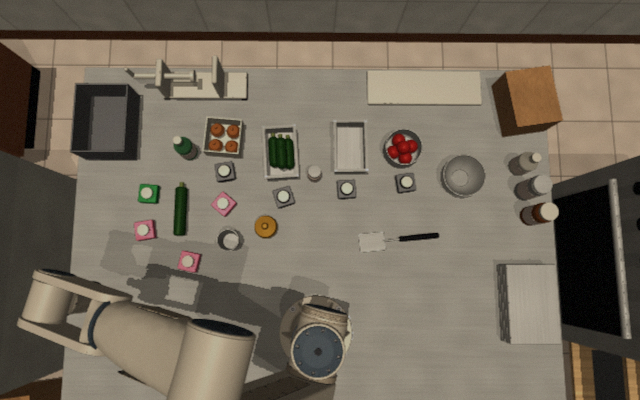

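View pics/side0.png

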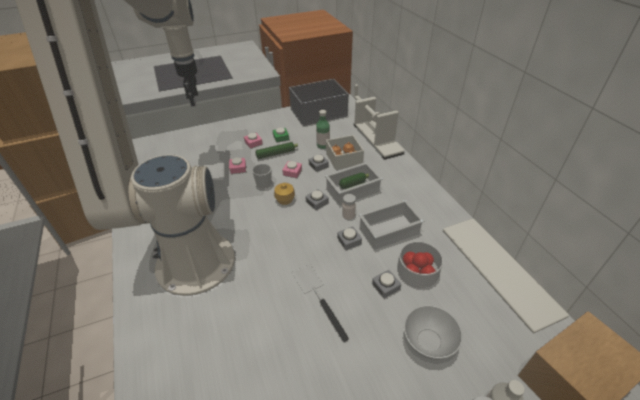

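The top picture shows the grey timers at about (225,171) for onions, (284,196) for courgettes, (346,188) for the empty pan and (405,183) for tomatoes. The green and pink ones are look-alikes. I'll locate the white keys next.

```bash
cat > h.py <<'E'
from rig import r
import cv2, numpy as np
def proj(n,P):
    c=r.camera_info(n); M=np.linalg.inv(c["pose"]); q=M[:3,:3]@P+M[:3,3]
    return np.array([c["fx"]*q[0]/q[2]+c["cx"],c["fy"]*q[1]/q[2]+c["cy"]])
def back(n,uv,z):
    c=r.camera_info(n); d=c["pose"][:3,:3]@[(uv[0]-c["cx"])/c["fx"],(uv[1]-c["cy"])/c["fy"],1]; o=c["pose"][:3,3]
    return o+d*(z-o[2])/d[2]
def blob(n,img,uv,w=9):
    g=img.min(2); u,v=map(int,np.round(uv)); p=g[v-w:v+w+1,u-w:u+w+1].astype(np.uint8)
    t,_=cv2.threshold(p,0,255,cv2.THRESH_OTSU)
    t=max(t,150); N,L,S,C=cv2.connectedComponentsWithStats((p>t).astype(np.uint8))
    i=min(range(1,N),key=lambda i:np.hypot(*(C[i]-w))-S[i,4]*.1)
    return C[i]+[u-w,v-w],S[i,4],t
def sharp(img,u,v,w,h,k):
    return cv2.resize(img[v:v+h,u:u+w],None,fx=k,fy=k,interpolation=cv2.INTER_CUBIC)
E
python3 - <<'E'
from h import *
T=dict(courg=(284,196),round=(405,183),square=(225,171),empty=(346,188))
it,is_=r.grab_frame("top"),r.grab_frame("side")
for k,uv in T.items():
    try:
        c,a,t=blob("top",it,uv,7); P=back("top",c,44); s=proj("side",P)
        print(k,c.round(1),a,t,P.round(1),"side",s.round(1))
        c2,a2,t2=blob("side",is_,s,6); print("   side",c2.round(1),a2,t2,back("side",c2,44).round(1))
    except Exception as e: print(k,e)
cv2.imwrite("pics/crop.png",np.vstack([sharp(it,200,140,230,75,3),sharp(is_,290,140,115,55,6)[:, :690]]))
E
```

```text
courg [282.9 195.8] 72 150 [465.2 111.6  44. ] side [316.6 193.9]
   side [316.3 193.4] 50 150 [465.5 114.6  44. ]
round [406.4 181.4] 60 150 [ 517.2 -319.2   44. ] side [386.9 278. ]
   side [386.9 278. ] 98 150 [ 517.5 -319.1   44. ]
square [223.5 170. ] 68 150 [555.6 319.5  44. ] side [318.3 157.5]
   side [318.  156.6] 41 150 [556.5 326.1  44. ]
empty [346.7 187.7] 73 150 [ 494.5 -109.9   44. ] side [349.5 232.3]
   side [349.2 232. ] 66 150 [ 494. -108.   44.]
```

View pics/crop.png

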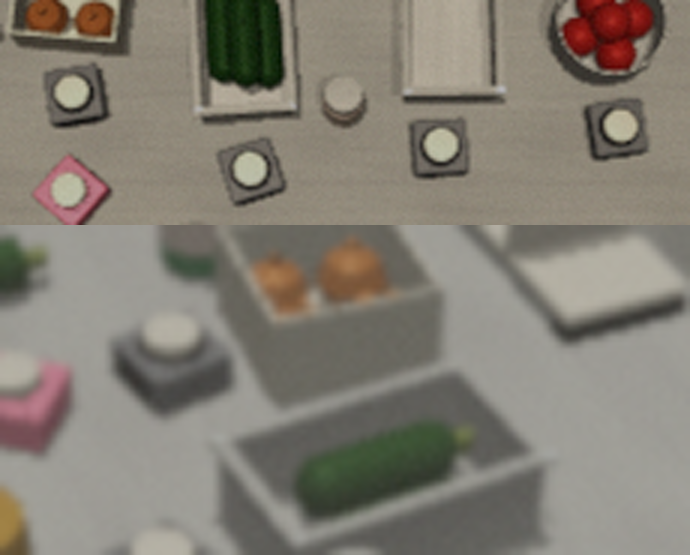

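carry_out:
  delta_pos:
    - [0, 0, 0]
    - [0, 0, 0]
    - [0, 0, 0]
    - [0, 0, 0]
  rot:
    - [0, 0, 0]
    - [0, 0, 0]
    - [0, 0, 0]
    - [0, 0, 0]
  claw: 0

```text
clock: 1.3
eef_pos: [146.0, 607.7, 256.3]
tcp_rot: [-3.142, -0.0, 2.906]
contact_force: [0.0, 0.9, 0.7]
opening: 0.143
grasp_force: 0.0
```

```bash
cat >> h.py <<'E'
def delta(P):
    from scipy.spatial.transform import Rotation as R
    s=r.sense(); return R.from_euler("xyz",s["tcp_rot"]).as_matrix().T@(np.array(P)-s["eef_pos"])/1000
E
python3 -c "
from h import *
print(r.tips_ahead,delta([465.3,112.5,150]),delta([465.3,112.5,256.3]))"
```

```text
25.0 [-0.4261699  -0.40688222  0.10628175] [-4.26166670e-01 -4.06886100e-01 -1.82456617e-05]
```

carry_out:
  delta_pos:
    - [-0.02, -0.019, 0]
    - [-0.055, -0.053, 0]
    - [-0.095, -0.09, 0]
    - [-0.135, -0.13, 0]
    - [-0.175, -0.168, 0]
    - [-0.215, -0.206, 0]
    - [-0.255, -0.244, 0]
    - [-0.295, -0.282, 0]
  rot:
    - [0, 0, 0]
    - [0, 0, 0]
    - [0, 0, 0]
    - [0, 0, 0]
    - [0, 0, 0]
    - [0, 0, 0]
    - [0, 0, 0]
    - [0, 0, 0]
  claw: 0

```text
clock: 2.3
eef_pos: [367.8, 263.1, 256.6]
tcp_rot: [3.141, 0.001, 2.906]
contact_force: [0.5, 0.7, -0.7]
opening: -0.001
grasp_force: 0.0
```

carry_out:
  delta_pos:
    - [-0.04, -0.038, 0]
    - [-0.08, -0.076, 0]
    - [-0.11, -0.105, 0]
    - [-0.125, -0.12, 0.02]
    - [-0.131, -0.125, 0.06]
    - [-0.131, -0.125, 0.1]
    - [-0.131, -0.125, 0.12]
    - [-0.131, -0.125, 0.12]
  rot:
    - [0, 0, 0]
    - [0, 0, 0]
    - [0, 0, 0]
    - [0, 0, 0]
    - [0, 0, 0]
    - [0, 0, 0]
    - [0, 0, 0]
    - [0, 0, 0]

```text
clock: 3.3
eef_pos: [464.2, 112.2, 135.1]
tcp_rot: [-3.14, -0.003, 2.906]
contact_force: [0.4, 0.5, 0.8]
opening: 0.002
grasp_force: 0.0
```

```bash
python3 -c "
from h import *
s=r.sense();print(r.tips_ahead,s['eef_pos'],s['tcp_rot'],s['contact_force'],s['opening'],delta([465.3,112.5,80]))
cv2.imwrite('pics/c1.png',np.hstack([sharp(r.grab_frame('top'),235,140,100,110,4),sharp(r.grab_frame('side'),270,130,100,110,4)]))"
```

```text
25.0 [464.19002527 112.15048759 135.12481774] [-3.14021952e+00 -2.68227179e-03  2.90564924e+00] [0.38937143 0.47309063 0.76939458] 0.0019906282880860823 [-0.00114538  0.00067499  0.05512107]
```

View pics/c1.png

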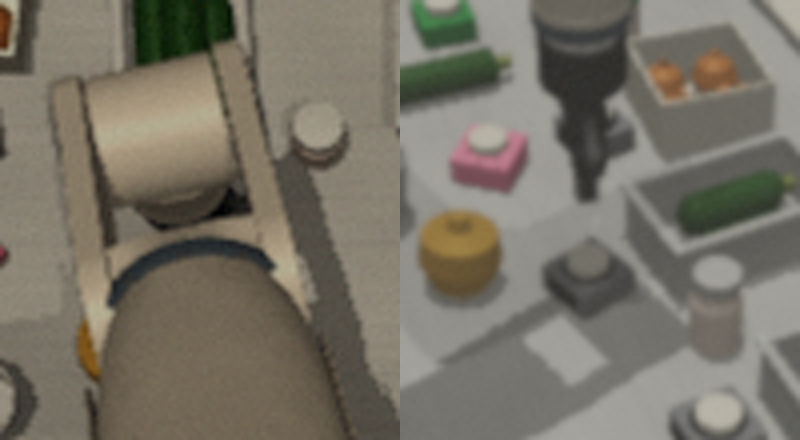

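The crop shows the closed fingertips right above the courgette timer's key. I'll lower the tool.

carry_out:
  delta_pos:
    - [-0.001, 0.0005, 0.02]
    - [-0.001, 0.0005, 0.04]
    - [-0.001, 0.0005, 0.054]
    - [-0.001, 0.0005, 0.059]
    - [-0.001, 0.0005, 0.061]
    - [-0.001, 0.0005, 0.063]
    - [-0.001, 0.0005, 0.065]
    - [-0.001, 0.0005, 0.0665]
  rot:
    - [0, 0, 0]
    - [0, 0, 0]
    - [0, 0, 0]
    - [0, 0, 0]
    - [0, 0, 0]
    - [0, 0, 0]
    - [0, 0, 0]
    - [0, 0, 0]

```text
clock: 4.4
eef_pos: [466.3, 112.7, 69.9]
tcp_rot: [3.141, 0.0, 2.906]
contact_force: [-0.3, -0.7, 1.0]
opening: -0.001
grasp_force: 0.0
```

```bash
python3 -c "
from h import *
s=r.sense();print(s['clock'],s['eef_pos'],s['contact_force'])"
```

```text
4.4 [466.34235101 112.71949598  69.86950764] [-0.31567496 -0.73763519  0.9946182 ]
```

carry_out:
  delta_pos:
    - [0, 0, 0.001]
    - [0, 0, 0.002]
    - [0, 0, 0.003]
    - [0, 0, 0.004]
  rot:
    - [0, 0, 0]
    - [0, 0, 0]
    - [0, 0, 0]
    - [0, 0, 0]

```text
clock: 4.9
eef_pos: [466.3, 112.7, 65.8]
tcp_rot: [3.142, 0.0, 2.906]
contact_force: [0.2, -0.9, 3.5]
opening: -0.003
grasp_force: 1.5
```

carry_out:
  delta_pos:
    - [0, 0, 0.001]
    - [0, 0, 0.002]
  rot:
    - [0, 0, 0]
    - [0, 0, 0]

```text
clock: 5.15
eef_pos: [466.3, 112.7, 63.7]
tcp_rot: [3.142, 0.0, 2.906]
contact_force: [0.0, 0.1, 2.8]
opening: 0.001
grasp_force: 1.5
```

carry_out:
  delta_pos:
    - [0, 0, 0.0005]
    - [0, 0, 0.001]
  rot:
    - [0, 0, 0]
    - [0, 0, 0]

```text
clock: 5.4
eef_pos: [466.3, 112.7, 62.7]
tcp_rot: [-3.142, 0.0, 2.906]
contact_force: [-2.1, -0.5, 2.3]
opening: 0.002
grasp_force: 1.5
```

carry_out:
  delta_pos:
    - [0, 0, 0.0003]
    - [0, 0, 0.0006]
  rot:
    - [0, 0, 0]
    - [0, 0, 0]

```text
clock: 5.65
eef_pos: [466.2, 112.7, 62.2]
tcp_rot: [-3.142, -0.0, 2.906]
contact_force: [-0.4, 0.3, 3.3]
opening: -0.003
grasp_force: 1.5
```

carry_out:
  delta_pos:
    - [0, 0, 0.0003]
    - [0, 0, 0.0003]
  rot:
    - [0, 0, 0]
    - [0, 0, 0]

```text
clock: 5.9
eef_pos: [466.2, 112.7, 62.0]
tcp_rot: [-3.142, 0.0, 2.906]
contact_force: [-1.2, -0.8, 5.7]
opening: -0.003
grasp_force: 2.7
```

The force is rising, so the key has bottomed. I'll lift off and move to the tomato timer.

carry_out:
  delta_pos:
    - [0, 0, -0.01]
    - [0, 0, -0.04]
    - [0, 0, -0.08]
    - [0, -0.005, -0.115]
    - [-0.01, -0.03, -0.12]
    - [-0.03, -0.08, -0.12]
    - [-0.048, -0.13, -0.12]
    - [-0.066, -0.18, -0.12]
  rot:
    - [0, 0, 0]
    - [0, 0, 0]
    - [0, 0, 0]
    - [0, 0, 0]
    - [0, 0, 0]
    - [0, 0, 0]
    - [0, 0, 0]
    - [0, 0, 0]

```text
clock: 6.9
eef_pos: [488.4, -79.3, 182.6]
tcp_rot: [3.141, 0.001, 2.906]
contact_force: [0.2, 0.2, -0.3]
opening: 0.0
grasp_force: 0.0
```

carry_out:
  delta_pos:
    - [-0.018, -0.05, 0]
    - [-0.036, -0.1, 0]
    - [-0.054, -0.15, 0]
    - [-0.07, -0.195, 0]
    - [-0.081, -0.222, 0]
    - [-0.084, -0.228, 0.01]
    - [-0.084, -0.228, 0.04]
    - [-0.084, -0.228, 0.04]
  rot:
    - [0, 0, 0]
    - [0, 0, 0]
    - [0, 0, 0]
    - [0, 0, 0]
    - [0, 0, 0]
    - [0, 0, 0]
    - [0, 0, 0]
    - [0, 0, 0]

```text
clock: 7.9
eef_pos: [515.0, -317.2, 139.6]
tcp_rot: [3.14, -0.005, 2.906]
contact_force: [-0.2, -0.5, -0.0]
opening: 0.002
grasp_force: 0.0
```

```bash
python3 -c "
from h import *
s=r.sense();print(s['clock'],s['eef_pos'],s['tcp_rot'],delta([517.3,-319.2,70]))
cv2.imwrite('pics/c2.png',np.hstack([sharp(r.grab_frame('top'),255,140,100,110,4),sharp(r.grab_frame('side'),290,180,150,110,4)]))"
```

```text
7.9 [ 514.99344707 -317.18920982  139.6436344 ] [ 3.13976166 -0.00501286  2.90622546] [-0.00306095 -0.00154495  0.06962645]
```

View pics/c2.png

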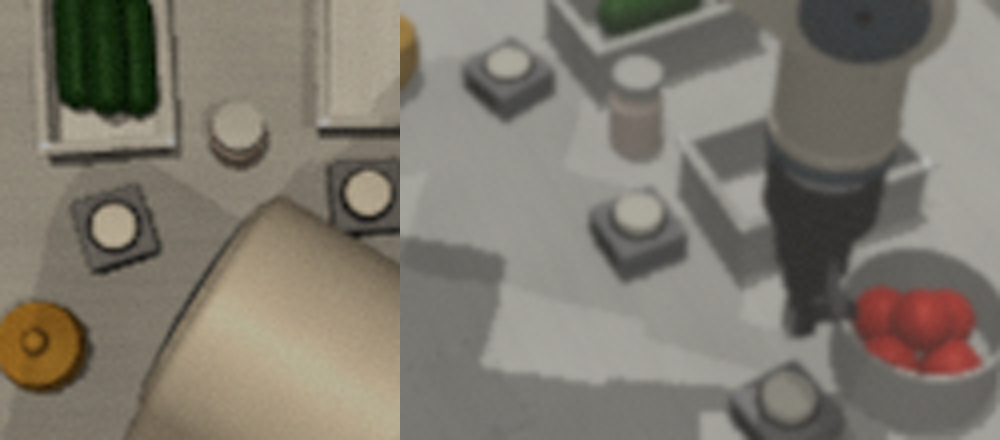

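In the crop the courgette key sits low and its timer hasn't moved. The tool is over the tomato timer.

carry_out:
  delta_pos:
    - [0, 0, 0.02]
    - [0, 0, 0.04]
    - [0, 0, 0.058]
    - [0, 0, 0.064]
    - [0, 0, 0.067]
    - [0, 0, 0.069]
    - [0, 0, 0.071]
    - [0, 0, 0.071]
  rot:
    - [0, 0, 0]
    - [0, 0, 0]
    - [0, 0, 0]
    - [0, 0, 0]
    - [0, 0, 0]
    - [0, 0, 0]
    - [0, 0, 0]
    - [0, 0, 0]

```text
clock: 9.0
eef_pos: [516.8, -319.1, 71.0]
tcp_rot: [-3.142, 0.0, 2.906]
contact_force: [0.1, -0.1, 0.3]
opening: -0.003
grasp_force: 0.0
```

carry_out:
  delta_pos:
    - [0, 0, 0.001]
    - [0, 0, 0.002]
    - [0, 0, 0.003]
    - [0, 0, 0.004]
  rot:
    - [0, 0, 0]
    - [0, 0, 0]
    - [0, 0, 0]
    - [0, 0, 0]

```text
clock: 9.5
eef_pos: [516.8, -319.1, 67.0]
tcp_rot: [-3.142, 0.0, 2.906]
contact_force: [-0.6, -0.6, 2.8]
opening: -0.002
grasp_force: 1.5
```

carry_out:
  delta_pos:
    - [0, 0, 0.001]
    - [0, 0, 0.002]
    - [0, 0, 0.003]
    - [0, 0, 0.004]
    - [0, 0, 0.0045]
  rot:
    - [0, 0, 0]
    - [0, 0, 0]
    - [0, 0, 0]
    - [0, 0, 0]
    - [0, 0, 0]

```text
clock: 10.12
eef_pos: [516.9, -319.1, 62.4]
tcp_rot: [-3.141, 0.0, 2.906]
contact_force: [-1.0, -0.4, 3.0]
opening: -0.002
grasp_force: 1.5
```

carry_out:
  delta_pos:
    - [0, 0, 0.0003]
    - [0, 0, 0.0005]
    - [0, 0, 0.0005]
  rot:
    - [0, 0, 0]
    - [0, 0, 0]
    - [0, 0, 0]

```text
clock: 10.5
eef_pos: [516.8, -319.1, 62.1]
tcp_rot: [-3.142, 0.0, 2.906]
contact_force: [-0.7, 0.7, 5.2]
opening: 0.0
grasp_force: 2.5
```

Bottomed with the force rising, so on to the onion timer.

carry_out:
  delta_pos:
    - [0, 0, -0.01]
    - [0, 0, -0.04]
    - [0, 0, -0.08]
    - [0.002, 0.01, -0.115]
    - [0.008, 0.045, -0.12]
    - [0.016, 0.09, -0.12]
    - [0.025, 0.14, -0.12]
    - [0.034, 0.19, -0.12]
  rot:
    - [0, 0, 0]
    - [0, 0, 0]
    - [0, 0, 0]
    - [0, 0, 0]
    - [0, 0, 0]
    - [0, 0, 0]
    - [0, 0, 0]
    - [0, 0, 0]

```text
clock: 11.5
eef_pos: [527.9, -124.9, 182.3]
tcp_rot: [3.142, 0.0, 2.905]
contact_force: [1.0, -0.4, -0.6]
opening: 0.001
grasp_force: 0.0
```

carry_out:
  delta_pos:
    - [0.009, 0.05, 0]
    - [0.018, 0.1, 0]
    - [0.027, 0.15, 0]
    - [0.036, 0.2, 0]
    - [0.045, 0.25, 0]
    - [0.054, 0.3, 0]
    - [0.063, 0.35, 0]
    - [0.07, 0.39, 0]
  rot:
    - [0, 0, 0]
    - [0, 0, 0]
    - [0, 0, 0]
    - [0, 0, 0]
    - [0, 0, 0]
    - [0, 0, 0]
    - [0, 0, 0]
    - [0, 0, 0]

```text
clock: 12.5
eef_pos: [550.9, 271.2, 182.3]
tcp_rot: [3.141, 0.0, 2.907]
contact_force: [-0.5, 0.7, 0.4]
opening: 0.001
grasp_force: 0.0
```

carry_out:
  delta_pos:
    - [0.004, 0.03, 0]
    - [0.007, 0.05, 0]
    - [0.0075, 0.051, 0.02]
    - [0.0075, 0.051, 0.04]
    - [0.0075, 0.051, 0.04]
    - [0.0075, 0.051, 0.04]
  rot:
    - [0, 0, 0]
    - [0, 0, 0]
    - [0, 0, 0]
    - [0, 0, 0]
    - [0, 0, 0]
    - [0, 0, 0]

```text
clock: 13.25
eef_pos: [555.8, 319.7, 141.6]
tcp_rot: [-3.141, -0.0, 2.905]
contact_force: [0.3, -0.1, 0.3]
opening: 0.001
grasp_force: 0.0
```

```bash
python3 -c "
from h import *
s=r.sense();print(s['clock'],s['eef_pos'],s['tcp_rot'],delta([556,321,70]))
cv2.imwrite('pics/c3.png',np.hstack([sharp(r.grab_frame('top'),265,140,160,90,3),sharp(r.grab_frame('side'),270,110,90,90,3)]))"
```

```text
13.25 [555.84686374 319.70634521 141.62121175] [-3.14103073e+00 -4.99524875e-04  2.90482997e+00] [0.00011879 0.00133373 0.07162054]
```

View pics/c3.png

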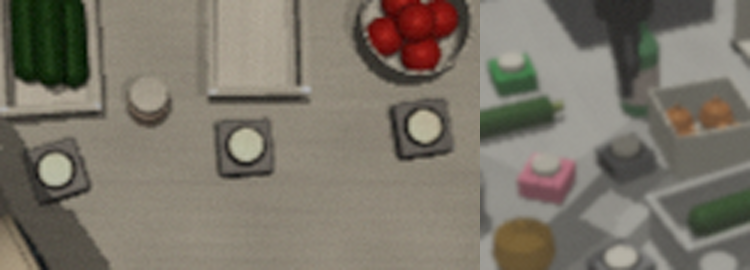

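The timers stand where they did, and the tool is over the onion timer at about (625,145) in the crop. Next I'll press its key.

carry_out:
  delta_pos:
    - [0, 0.001, 0.02]
    - [0, 0.001, 0.04]
    - [0, 0.001, 0.058]
    - [0, 0.001, 0.064]
    - [0, 0.001, 0.067]
    - [0, 0.001, 0.069]
    - [0, 0.001, 0.071]
    - [0, 0.001, 0.071]
  rot:
    - [0, 0, 0]
    - [0, 0, 0]
    - [0, 0, 0]
    - [0, 0, 0]
    - [0, 0, 0]
    - [0, 0, 0]
    - [0, 0, 0]
    - [0, 0, 0]

```text
clock: 14.35
eef_pos: [556.1, 321.6, 71.1]
tcp_rot: [3.141, 0.0, 2.906]
contact_force: [-0.4, 0.4, -0.0]
opening: -0.006
grasp_force: 0.0
```

carry_out:
  delta_pos:
    - [0, 0, 0.001]
    - [0, 0, 0.002]
    - [0, 0, 0.003]
    - [0, 0, 0.004]
  rot:
    - [0, 0, 0]
    - [0, 0, 0]
    - [0, 0, 0]
    - [0, 0, 0]

```text
clock: 14.85
eef_pos: [556.1, 321.6, 67.0]
tcp_rot: [3.141, 0.0, 2.906]
contact_force: [-0.4, 0.7, 3.3]
opening: -0.001
grasp_force: 1.5
```

carry_out:
  delta_pos:
    - [0, 0, 0.001]
    - [0, 0, 0.002]
    - [0, 0, 0.003]
    - [0, 0, 0.004]
    - [0, 0, 0.0045]
  rot:
    - [0, 0, 0]
    - [0, 0, 0]
    - [0, 0, 0]
    - [0, 0, 0]
    - [0, 0, 0]

```text
clock: 15.48
eef_pos: [556.1, 321.6, 62.3]
tcp_rot: [3.141, 0.0, 2.906]
contact_force: [-0.0, 0.0, 2.4]
opening: 0.002
grasp_force: 1.5
```

carry_out:
  delta_pos:
    - [0, 0, 0.0003]
    - [0, 0, 0.0006]
    - [0, 0, 0.0006]
  rot:
    - [0, 0, 0]
    - [0, 0, 0]
    - [0, 0, 0]

```text
clock: 15.85
eef_pos: [556.1, 321.6, 62.1]
tcp_rot: [3.141, 0.0, 2.906]
contact_force: [-1.2, -0.4, 5.9]
opening: 0.001
grasp_force: 2.7
```

Bottomed. I'll lift clear and check.

carry_out:
  delta_pos:
    - [0, 0, -0.01]
    - [0, 0, -0.04]
    - [0, 0, -0.08]
    - [0, 0, -0.12]
    - [0, 0, -0.15]
    - [0, 0, -0.17]
    - [0, 0, -0.17]
    - [0, 0, -0.17]
  rot:
    - [0, 0, 0]
    - [0, 0, 0]
    - [0, 0, 0]
    - [0, 0, 0]
    - [0, 0, 0]
    - [0, 0, 0]
    - [0, 0, 0]
    - [0, 0, 0]

```text
clock: 16.85
eef_pos: [555.4, 321.1, 230.5]
tcp_rot: [-3.14, -0.001, 2.906]
contact_force: [0.1, -0.2, -0.6]
opening: -0.001
grasp_force: 0.0
```

```bash
python3 -c "
from h import *
cv2.imwrite('pics/c4.png',sharp(r.grab_frame('side'),270,130,160,170,3))"
```

```text
(no output)
```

View pics/c4.png

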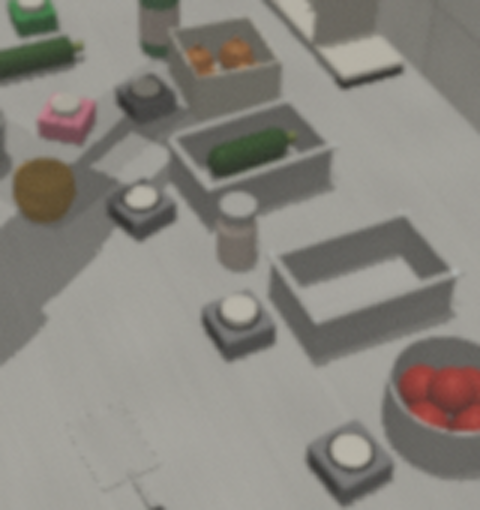

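The courgette (142,197), tomato (350,452) and onion (146,88) keys are low, and the empty pan's key (238,310) is up. Everything is in place.

```bash
python3 -c "
from rig import r
print(r.sign_off())"
```

```text
the job is handed in; nothing more can be done
None
```

I pressed the courgette, tomato and onion timer keys fully down in that order, and the last picture shows the empty pan's key still up and all four timers in place; I handed the job in, but no verdict came back.

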